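# Hang the hand stamps in their slotted rack

## Task

Lift the wooden dust cover off the stamp board by its knob and set it upright in the middle of the cutting mat; then hang every stamp from the board in its own free slot of the rack, the thin neck slid in through the slot's open front and the collar let down on the plate behind the front lip. When all of them hang, put the cover back squarely on its board so that the ink pad does not dry out, and leave everything else on the bench alone.

Things in the scene. Friction and masses are not known exactly. Their poses are not given: they have to be found in the camera images.
- rack: fixed black steel rack: a level slotted plate 372 wide (y) x 93 deep (x) x 8 thick, top 80 above the bench, on a thin cheek at each end. Origin: on the bench under the middle of its front edge; x runs from the slots' open front inwards, away from the robot. Five slots at y = -140, -70, 0, 70, 140; a lip 4 high stands along the plate's front, x = 14 to 20. One slot is taken by a kept stamp
- slot0 (a point): where a hung stamp's axis belongs in the slot at rack y = -140: on its centre line, on the plate's top face, 51 behind the front edge. Slot 22 wide, 65 deep along x, mouth rounded out to 42 wide over the first 10. A hung stamp's collar rests on the plate behind the lip (axis 39 to 58 behind the front edge), its base under the plate, underside 22 above the bench
- slot1 (a point): where a hung stamp's axis belongs in the slot at rack y = -70: on its centre line, on the plate's top face, 51 behind the front edge. Slot 22 wide, 65 deep along x, mouth rounded out to 42 wide over the first 10. A hung stamp's collar rests on the plate behind the lip (axis 39 to 58 behind the front edge), its base under the plate, underside 22 above the bench
- slot2 (a point): where a hung stamp's axis belongs in the slot at rack y = 0: on its centre line, on the plate's top face, 51 behind the front edge. Slot 22 wide, 65 deep along x, mouth rounded out to 42 wide over the first 10. A hung stamp's collar rests on the plate behind the lip (axis 39 to 58 behind the front edge), its base under the plate, underside 22 above the bench
- slot3 (a point): where a hung stamp's axis belongs in the slot at rack y = 70: on its centre line, on the plate's top face, 51 behind the front edge. Slot 22 wide, 65 deep along x, mouth rounded out to 42 wide over the first 10. A hung stamp's collar rests on the plate behind the lip (axis 39 to 58 behind the front edge), its base under the plate, underside 22 above the bench
- slot4 (a point): where a hung stamp's axis belongs in the slot at rack y = 140: on its centre line, on the plate's top face, 51 behind the front edge. Slot 22 wide, 65 deep along x, mouth rounded out to 42 wide over the first 10. A hung stamp's collar rests on the plate behind the lip (axis 39 to 58 behind the front edge), its base under the plate, underside 22 above the bench
- board: fixed plywood stamp board 220 (x) x 248 (y) x 8 thick on the bench, to the left or to the right of the robot; an ink pad 110 x 44, its top 24 above the bench, is fixed on it, centred at y = +60. The stamps stand on the rest of it at about x = +-42, y = -68 or 2. Origin: centre of its underside
- cover: loose plywood dust cover: upturned open box 180 (x) x 208 (y) x 125 high, walls 5 thick, 0.45 kg, standing on the board over the stamps and the ink pad. The stamps' tops are 112 above the board, so lift it straight up by at least 125 before moving aside. Origin: centre of its open underside, z up
- cover_knob (a point): middle of the cover's wooden knob: a round knob 32 diameter and 26 tall (from 14 to 40 above the cover's top, on a 14 diameter stem), this point is 27 above the cover's top and 152 above its lower edge
- mat: fixed dark rubber cutting mat with a grid, 270 (x) x 300 (y) x 3 thick, on the other side of the bench from the board. Origin: centre of its underside
- stamp1: hand stamp, upright: wooden base 64 (x) x 44 (y) x 16 thick, then (heights above the underside) post 22 dia to 32, thin neck 13 dia from 32 to 58, collar 38 dia from 58 to 65, handle 28 dia from 65 to its top at 112. Origin: centre of underside, z up. 0.16 kg, all alike; at the start under the cover on the board (None if there is no such stamp today)
- stamp2: hand stamp, upright: wooden base 64 (x) x 44 (y) x 16 thick, then (heights above the underside) post 22 dia to 32, thin neck 13 dia from 32 to 58, collar 38 dia from 58 to 65, handle 28 dia from 65 to its top at 112. Origin: centre of underside, z up. 0.16 kg, all alike; at the start under the cover on the board (None if there is no such stamp today)
- stamp3: hand stamp, upright: wooden base 64 (x) x 44 (y) x 16 thick, then (heights above the underside) post 22 dia to 32, thin neck 13 dia from 32 to 58, collar 38 dia from 58 to 65, handle 28 dia from 65 to its top at 112. Origin: centre of underside, z up. 0.16 kg, all alike; at the start under the cover on the board (None if there is no such stamp today)
- stamp4: hand stamp, upright: wooden base 64 (x) x 44 (y) x 16 thick, then (heights above the underside) post 22 dia to 32, thin neck 13 dia from 32 to 58, collar 38 dia from 58 to 65, handle 28 dia from 65 to its top at 112. Origin: centre of underside, z up. 0.16 kg, all alike; at the start under the cover on the board (None if there is no such stamp today)
- kept1: hand stamp, upright: wooden base 64 (x) x 44 (y) x 16 thick, then (heights above the underside) post 22 dia to 32, thin neck 13 dia from 32 to 58, collar 38 dia from 58 to 65, handle 28 dia from 65 to its top at 112. Origin: centre of underside, z up. 0.16 kg, all alike; it hangs already in the rack, in the slot at y = -140 mm, and stays there (None if absent: then that slot is free)
- kept2: hand stamp, upright: wooden base 64 (x) x 44 (y) x 16 thick, then (heights above the underside) post 22 dia to 32, thin neck 13 dia from 32 to 58, collar 38 dia from 58 to 65, handle 28 dia from 65 to its top at 112. Origin: centre of underside, z up. 0.16 kg, all alike; it hangs already in the rack, in the slot at y = 0 mm, and stays there (None if absent: then that slot is free)
- kept3: hand stamp, upright: wooden base 64 (x) x 44 (y) x 16 thick, then (heights above the underside) post 22 dia to 32, thin neck 13 dia from 32 to 58, collar 38 dia from 58 to 65, handle 28 dia from 65 to its top at 112. Origin: centre of underside, z up. 0.16 kg, all alike; it hangs already in the rack, in the slot at y = 140 mm, and stays there (None if absent: then that slot is free)
- tape_roll: roll of packing tape lying flat, 90 diameter, 48 high; leave alone
- label_roll: roll of labels lying flat, 90 diameter, 55 high; leave alone
- mug: white mug, 80 diameter, 92 high; leave alone
- knife: carton knife 150 long lying on the bench; leave alone
- marker: marker pen 140 long lying on the bench; leave alone

How it is judged (in metres and radians):
On the way, in this order (a step that is already met when the one before it is completed fails the run):
1. the cover has been lifted off and stands on the cutting mat, let go (horizontal distance between cover and mat below 0.07 m and height (world z) of cover below 0.008 m and angle between cover's own z axis and vertical below 0.1 rad and linear speed of cover below 0.03 m/s and contact force between the fingers and cover below 0.1 N), for 0.3 s.
2. every stamp hangs in a slot of the rack, collar down behind the lip, let go (x of stamp1 in the frame of rack between 0.038 and 0.061 m and z of stamp1 in the frame of rack between 0.018 and 0.0248 m and (y of stamp1 in the frame of rack between -0.149 and -0.131 m or y of stamp1 in the frame of rack between -0.079 and -0.061 m or y of stamp1 in the frame of rack between -0.009 and 0.009 m or y of stamp1 in the frame of rack between 0.061 and 0.079 m or y of stamp1 in the frame of rack between 0.131 and 0.149 m) and angle between each of stamp1, stamp2, stamp3, stamp4's own z axis and vertical below 0.15 rad and linear speed of each of stamp1, stamp2, stamp3, stamp4 below 0.03 m/s and contact force between the fingers and stamp1 below 0.1 N and x of stamp2 in the frame of rack between 0.038 and 0.061 m and z of stamp2 in the frame of rack between 0.018 and 0.0248 m and (y of stamp2 in the frame of rack between -0.149 and -0.131 m or y of stamp2 in the frame of rack between -0.079 and -0.061 m or y of stamp2 in the frame of rack between -0.009 and 0.009 m or y of stamp2 in the frame of rack between 0.061 and 0.079 m or y of stamp2 in the frame of rack between 0.131 and 0.149 m) and contact force between the fingers and stamp2 below 0.1 N and x of stamp3 in the frame of rack between 0.038 and 0.061 m and z of stamp3 in the frame of rack between 0.018 and 0.0248 m and (y of stamp3 in the frame of rack between -0.149 and -0.131 m or y of stamp3 in the frame of rack between -0.079 and -0.061 m or y of stamp3 in the frame of rack between -0.009 and 0.009 m or y of stamp3 in the frame of rack between 0.061 and 0.079 m or y of stamp3 in the frame of rack between 0.131 and 0.149 m) and contact force between the fingers and stamp3 below 0.1 N and x of stamp4 in the frame of rack between 0.038 and 0.061 m and z of stamp4 in the frame of rack between 0.018 and 0.0248 m and (y of stamp4 in the frame of rack between -0.149 and -0.131 m or y of stamp4 in the frame of rack between -0.079 and -0.061 m or y of stamp4 in the frame of rack between -0.009 and 0.009 m or y of stamp4 in the frame of rack between 0.061 and 0.079 m or y of stamp4 in the frame of rack between 0.131 and 0.149 m) and contact force between the fingers and stamp4 below 0.1 N), for 0.3 s.
At the end, for the whole second after the job is handed in: Every stamp hangs upright and at rest in its own slot, axis 38 to 61 mm behind the rack's front edge and within 9 mm of the centre line, collar down on the plate behind the lip; the cover stands flat on its board, centred within 20 mm, square within 0.17 rad, at rest (all of step 2 and horizontal distance between cover and board below 0.02 m and z of cover in the frame of board between 0.005 and 0.011 m and angle between the x axis of cover and the x axis of board, either way round below 0.17 rad and angle between cover's own z axis and vertical below 0.05 rad and linear speed of cover below 0.02 m/s); the robot touches nothing.
It fails at once if the cover is tipped by more than 0.5 rad (angle between cover's own z axis and vertical above 0.5 rad).
It fails at once if a stamp is knocked over or dropped on its side (angle between any of stamp1, stamp2, stamp3, stamp4's own z axis and vertical above 1 rad).
It fails at once if a stamp that was already hanging is pushed more than 25 mm (distance of any of kept1, kept2, kept3 from where it was at the start of the episode above 0.025 m).
It fails at once if another thing on the bench is moved by more than 30 mm (distance of any of tape_roll, label_roll, mug, knife, marker from where it was at the start of the episode above 0.03 m).
Of stamp1, stamp2, stamp3, stamp4 only 3 to 4 are there at a start; the rules pass over those that are not, and their reading is None.
Of kept1, kept2, kept3 only 1 to 1 are there at a start; the rules pass over those that are not, and their reading is None.
At some moment in a run one of cover, stamp1, stamp2, stamp3, stamp4 may be knocked a few centimetres aside while the robot is not near it.
It also fails if it takes over 192 s, if anything falls off the work surface, if the arm or the gripper's body presses on something with over 40 N, if the wrist force passes 120 N, or if a joint passes its speed limit or range.

## Robot

A 7-joint arm with a two-finger parallel gripper is mounted at the origin on the work surface. World frame = base frame: x ahead of the robot, y to its left, z up, the work surface at z = 0. Lengths are in mm, angles in rad, forces in N, time in s.
With the tool pointing down it reaches from about 425 to 800 mm from the base axis. Payload 8.3 kg.
Tool frame: the origin (TCP) lies at the very end of the fingers, on their centre line; the grasp point (between the pads) lies 19 mm behind it (robot.pinch_z is the distance from the TCP to the grasp point, in mm); z points along the fingers, y is the line along which they close (so a half turn about z gives the same grasp; the last joint's range is limited). The gripper opens to 85 mm and grips with 20 to 120 N. Pads are 22 mm wide; open, the fingers measure 114 mm over their backs; the gripper's body (76 mm by 85 mm) begins 54 mm behind the grasp point. The pads swing forward as they close: fully open they stand 13 mm farther back than shut.
Start: joints at [1.282, 0.383, 0.016, 1.37, -0.006, 1.388, -0.046], TCP at [139.968, -609.107, 231.279] pointing down, gripper open.
Joint ranges: [-2.95, 2.95], [-0.25, 2.06], [-1.52, 1.56], [0.18, 2.33], [-1.44, 4.58], [0.02, 2.06], [-3.01, 3.01]. Speed limits (rad/s): [2.39, 2.39, 3.01, 3.01, 3.14, 3.14, 3.14].

## Interface

Orientations are given as a rotation vector (axis times angle).
In Python, from cell import robot gives the robot as it stands. The module is installed in compiled form; this text tells all that it offers.
- The arm moves only by the tool step_arm, never from a script. Its argument "plan" is a list of rows, each a list of 7 numbers: the shift along the tool's x, y, z normalised to -1 to 1, where 1 is 50 cm, then the turn, a rotation vector about the tool's x, y, z normalised to -1 to 1, where 1 is 45 degrees, then the opening, from 0 (shut) to 1 (fully open). A call has 1 to 12 rows; each row shifts and turns the commanded pose from where the row before left it, along the tool's axes as they then stand; what a row does not reach is not made up. A row lasts 1/12 s, in which the tool goes at most 41.7 mm and 7.16 degrees, less where a joint would pass 70% of its speed; a pose out of reach is approached as far as the arm can. A call with a number of a shift or a turn outside -1 to 1 is refused whole. A call with a gripper value outside its range is refused whole. The fingers move at their own pace and stop on an object; "squeeze" is the grip in N (left out, the last holds). Time passes only in rows, so rows that do not move let the fingers close. It gives the time, the measured TCP pose, the force, the opening and the grip force at its end, in the units of the state.
- robot.observe(): the state, without advancing time (a new reading comes with each control period).
- robot.grab_frame(name): name is "side" or "top"; returns the picture (400x640x3 uint8, blue, green, red); there is no depth.
- robot.camera_model(name): a dict with "vfov" (degrees; the focal length in pixels is half the picture's height over the tangent of half this angle, whatever the lens; pixels are square), "cx", "cy" (the principal point, pixels), "world_to_cam" (4x4, takes a point from world to camera coordinates). Camera axes: x right, y down, z forward; pixel columns grow to the right and rows downward; lengths in mm; the calibration is good to about 2 mm. A picture is of the moment at which its call begins. camera_model takes no time and is no camera call.
- robot.finish_job(): hands the job in; it is judged then, once.
The state is a dict: "time_s": time; "qpos": joint angles; "qd": joint speeds; "effort": joint torques, N m; "tool_pos": TCP position; "orientation": TCP orientation; "force": force on the tool from outside, world axes, zero at the start; "wrist_torque": the same for the moment, N m; "gripper_width": finger opening in mm; "grip_force": force on a finger pad.
Only numpy, scipy, OpenCV 4.12 (cv2) and the standard library are available. Lean on these libraries where they do the work, as an engineer would, in place of code of your own. Each camera call takes 0.05 s, during which the arm holds its last target. There are 200 camera calls.

## Working session

There is one attempt and no reset: what is moved stays moved. The work goes in short steps, Python scripts to look and compute and a tool call to move; the robot and the scene stay as the last step left them, time stands still between calls to the robot, and variables do not carry over. Pictures are saved under pics/ and viewed, at most 14 in all, crops included, and the job is handed in when it is done.

Besides the shell and the picture viewer there is one more tool, called after "Call:" as name(argument=value, ...) on one line, values as JSON. step_arm: Moves the arm, as the interface text tells. Its arguments: {"type":"object","properties":{"plan":{"type":"array"},"squeeze":{"type":"number"}},"required":["plan"]}

```bash
ls; mkdir -p pics; cat > h.py <<'E'
import numpy as np, cv2
from cell import robot
from scipy.spatial.transform import Rotation as R
def snap(n,f):
    im=robot.grab_frame(n); cv2.imwrite('pics/'+f,im); return im
def cam(n):
    m=robot.camera_model(n); f=200/np.tan(np.radians(m['vfov'])/2)
    return f,m['cx'],m['cy'],np.array(m['world_to_cam'])
def proj(n,P):
    f,cx,cy,T=cam(n); P=np.atleast_2d(P); c=P@T[:3,:3].T+T[:3,3]
    return np.c_[cx+f*c[:,0]/c[:,2],cy+f*c[:,1]/c[:,2]]
def ray(n,px,z):
    f,cx,cy,T=cam(n); px=np.atleast_2d(px)
    d=np.c_[(px[:,0]-cx)/f,(px[:,1]-cy)/f,np.ones(len(px))]@T[:3,:3]
    o=-T[:3,:3].T@T[:3,3]
    return o+d*((z-o[2])/d[:,2])[:,None]
E
python3 - <<'E'
from h import *
print(robot.observe())
for n in('top','side'):
    snap(n,n+'0.png'); m=robot.camera_model(n); print(n,m)
E
```

```text
pics
{'time_s': 0.0, 'qpos': array([ 1.28210304,  0.3842487 ,  0.016377  ,  1.37116572, -0.00629995,
        1.38818825, -0.04654382]), 'qd': array([ 0.00035579, -0.00148468,  0.00102455,  0.00055208,  0.00068091,
        0.00096486, -0.00103387]), 'effort': array([-8.95980647e-04, -6.27601004e+01,  8.43530428e-01, -3.71820009e+01,
        1.64292130e-02,  1.41938170e-02,  2.27074099e-05]), 'tool_pos': array([ 139.84499827, -608.63701575,  230.26707671]), 'orientation': array([-3.11965880e+00, -3.53729957e-01,  4.04719842e-04]), 'force': array([ 0.76692601,  0.36654009, -0.46655053]), 'wrist_torque': array([0.02569579, 0.01774962, 0.057985  ]), 'grip_force': 0.0, 'gripper_width': 85.63240764110162}
top {'vfov': 48.20792511246966, 'cx': 314.1904756346959, 'cy': 196.83420067602432, 'world_to_cam': array([[-2.90378557e-02, -9.99570075e-01,  4.05815084e-03,
         1.56662078e+01],
       [-9.88531953e-01,  2.81148211e-02, -1.48371611e-01,
         5.47169618e+02],
       [ 1.48193728e-01, -8.32000518e-03, -9.88923352e-01,
         1.13585336e+03],
       [ 0.00000000e+00,  0.00000000e+00,  0.00000000e+00,
         1.00000000e+00]])}
side {'vfov': 52.83714633992874, 'cx': 319.22923884666807, 'cy': 196.33009967414054, 'world_to_cam': array([[ 9.96356227e-01, -8.51501126e-02,  4.87096784e-03,
        -5.28285512e+02],
       [-5.93450910e-02, -7.33160988e-01, -6.77460793e-01,
         9.69954078e+01],
       [ 6.12570664e-02,  6.74703212e-01, -7.35542757e-01,
         1.00779786e+03],
       [ 0.00000000e+00,  0.00000000e+00,  0.00000000e+00,
         1.00000000e+00]])}
```

View pics/top0.png

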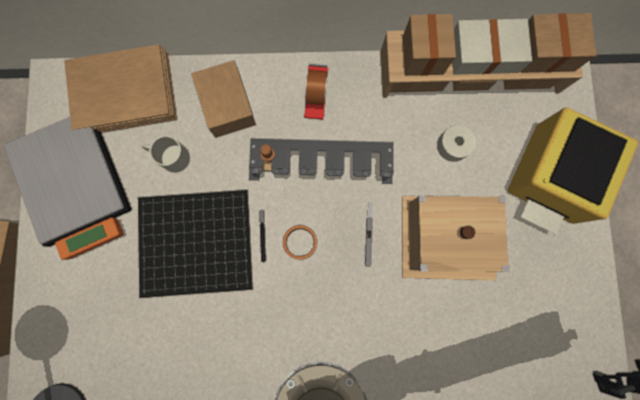

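View pics/side0.png

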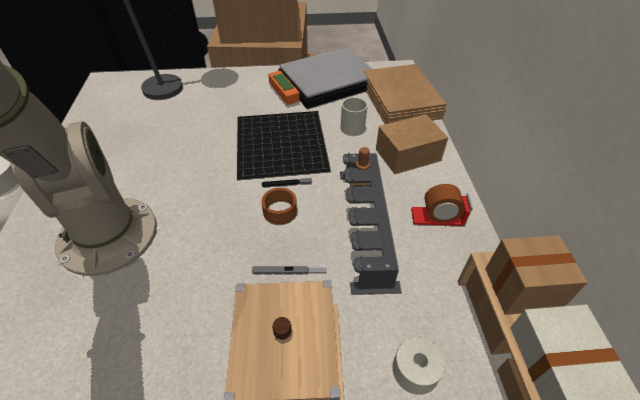

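Top: the board and cover are on the right, knob at about (467,232). The mat is on the left at (195,243). The rack is at (320,160) with the kept stamp in the leftmost slot (267,152). The side view agrees. I'll zoom in for precise corners.

```bash
python3 - <<'E'
from h import *
im=cv2.imread('pics/top0.png')
a=cv2.resize(im[130:190,240:400],(800,300),interpolation=cv2.INTER_CUBIC)  # x5
b=cv2.resize(im[185:285,390:520],(390,300),interpolation=cv2.INTER_CUBIC)  # x3
c=cv2.resize(im[185:305,130:260],(325,300),interpolation=cv2.INTER_CUBIC)  # x2.5
out=np.zeros((600,800,3),np.uint8); out[:300]=a; out[300:,:390]=b; out[300:,400:725]=c
cv2.imwrite('pics/zoom0.png',out)
E
```

```text
(no output)
```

View pics/zoom0.png

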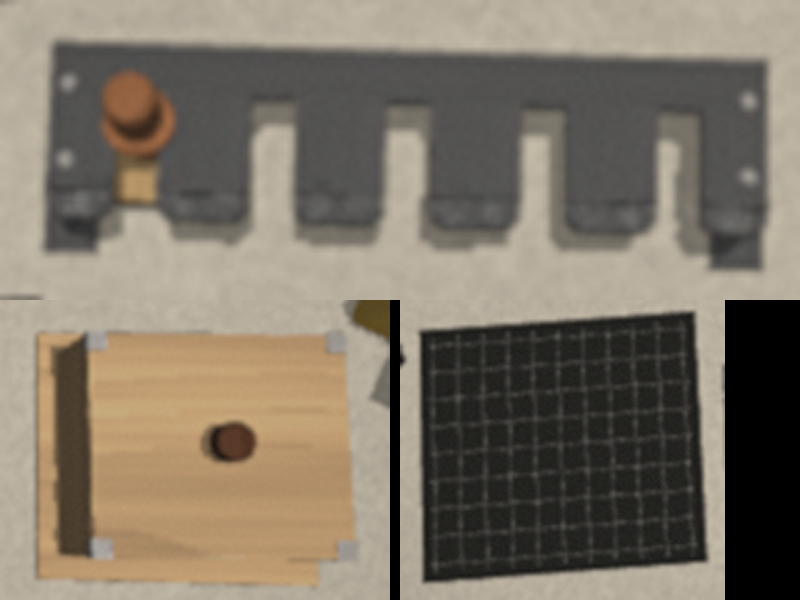

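```bash
python3 - <<'E'
from h import *
np.set_printoptions(precision=1,suppress=True)
def ang(d): return np.degrees(np.arctan2(d[1],d[0]))
c=ray('top',[[418.3,196],[504.3,196],[508.3,271.7],[420.7,271]],133); print('cover',c,c.mean(0),ang(c[0]-c[3]),ang(c[1]-c[2]),ang(c[0]-c[1])-90,ang(c[3]-c[2])-90)
print('knob',ray('top',[468.3,231.7],173))
b=ray('top',[[402.7,196.7],[402.3,277.7],[496,280.7]],8); print('board',b,(b[0]+b[2])/2,np.linalg.norm(b[0]-b[1]),np.linalg.norm(b[2]-b[1]),ang(b[0]-b[1]),ang(b[1]-b[2])-90)
m=ray('top',[[138.4,197.4],[247.6,189.8],[252.4,289],[140,297]],3); print('mat',m.mean(0),ang(m[0]-m[3]),ang(m[0]-m[1])-90)
r=ray('top',[[251,138.6],[393.4,142.2]],80); print('rack',r,np.linalg.norm(r[0]-r[1]),ang(r[0]-r[1])-90)
th=np.radians(ang(r[0]-r[1])-90); ex=np.array([np.cos(th),np.sin(th),0]);ey=np.array([-ex[1],ex[0],0])
o=r.mean(0)-93*ex; print('rack o',o)
for y in(-140,-70,0,70,140):
    p=o+51*ex+y*ey; print(y,p,proj('top',p))
print('slots meas',ray('top',[[294.9,152],[321.7,152],[348.6,152.5],[375.8,153]],80))
E
```

```text
cover [[ 528.4 -251.9  133. ]
 [ 522.5 -460.8  133. ]
 [ 341.3 -453.6  133. ]
 [ 349.  -246.1  133. ]] [ 435.3 -353.1  133. ] -1.8313670159325706 -2.2872473154236936 -1.6286653699508946 -2.1190007702806923
knob [[ 436.1 -352.3  173. ]]
board [[ 545.9 -240.     8. ]
 [ 330.2 -226.3    8. ]
 [ 315.2 -473.     8. ]] [ 430.5 -356.5    8. ] 216.1206885360921 247.13473209386513 -3.627800845874497 -3.4765640213644247
mat [438.8 322.6   3. ] 2.5750765313772153 2.4182692016199496
rack [[ 698.8  159.6   80. ]
 [ 678.9 -209.2   80. ]] 369.32953960309646 -3.0911784171364474
rack o [596.  -19.8  80. ]
-140 [ 639.3 -162.3   80. ] [[376.1 157.6]]
-70 [643.1 -92.4  80. ] [[349.  156.9]]
0 [646.9 -22.5  80. ] [[321.8 156.2]]
70 [650.7  47.4  80. ] [[294.7 155.5]]
140 [654.4 117.3  80. ] [[267.6 154.8]]
slots meas [[ 659.9   46.7   80. ]
 [ 658.   -22.5   80. ]
 [ 654.7  -91.9   80. ]
 [ 651.4 -162.1   80. ]]
```

Cover is at (435,-353), the mat at (439,323), and the rack origin at (596,-20), yawed about -3°. I'll turn the tool so that its y lies along world x (-3°).

Call:
step_arm(plan=[[0,0,0,0,0,-0.137,1],[0,0,0,0,0,-0.137,1],[0,0,0,0,0,-0.137,1],[0,0,0,0,0,-0.137,1],[0,0,0,0,0,-0.137,1],[0,0,0,0,0,-0.137,1],[0,0,0,0,0,-0.137,1],[0,0,0,0,0,-0.137,1],[0,0,0,0,0,-0.137,1],[0,0,0,0,0,-0.137,1],[0,0,0,0,0,-0.137,1],[0,0,0,0,0,-0.137,1]], squeeze=40)

```text
time_s: 1.1
tool_pos: [139.8, -608.8, 230.7]
orientation: [-2.274, -2.166, -0.001]
force: [0.7, 0.3, 0.1]
gripper_width: 85.6
grip_force: 0.0
```

```bash
cat >> h.py <<'E'
def go(x,y,z,yaw=-3.0):
    """print tool-axis shift (normalised) and turn to reach TCP target, tool y at world angle yaw"""
    s=robot.observe(); p=s['tool_pos']; M=R.from_rotvec(s['orientation'])
    a=np.radians(yaw); ty=np.array([np.cos(a),np.sin(a),0]); tz=np.array([0,0,-1.]); tx=np.cross(ty,tz)
    T=R.from_matrix(np.c_[tx,ty,tz])
    print('t',round(s['time_s'],2),'pos',np.round(p,1),'shift',np.round(M.inv().apply(np.array([x,y,z])-p)/500,4),
      'turn',np.round((M.inv()*T).as_rotvec()/np.radians(45),4),'F',np.round(s['force'],1),'w',round(s['gripper_width'],1),'g',round(s['grip_force'],1))
E
python3 -c "
from h import *
go(436,-352,230)"
```

```text
t 1.1 pos [ 139.8 -608.8  230.7] shift [0.5418 0.5667 0.0017] turn [-0.0005 -0.0015  0.0049] F [0.7 0.3 0.1] w 85.6 g 0.0
```

Call:
step_arm(plan=[[0.054,0.0565,0,0,0,0.005,1],[0.054,0.0565,0,0,0,0,1],[0.054,0.0565,0,0,0,0,1],[0.054,0.0565,0,0,0,0,1],[0.054,0.0565,0,0,0,0,1],[0.054,0.0565,0,0,0,0,1],[0.054,0.0565,0,0,0,0,1],[0.054,0.0565,0,0,0,0,1],[0.054,0.0565,0,0,0,0,1],[0.054,0.0565,0,0,0,0,1],[0,0,0,0,0,0,1],[0,0,0,0,0,0,1]])

```text
time_s: 2.1
tool_pos: [439.6, -352.8, 230.9]
orientation: [-2.277, -2.163, -0.002]
force: [-0.4, -0.5, -1.4]
gripper_width: 85.1
grip_force: 0.0
```

```bash
python3 -c "
from h import *
go(436,-352,138); snap('side','s1.png')
im=snap('top','t1.png'); cv2.imwrite('pics/t1c.png',np.hstack([cv2.resize(im[180:300,390:520],None,fx=3,fy=3),cv2.resize(cv2.imread('pics/s1.png')[240:400,210:370],(360,360))]))"
```

```text
t 2.1 pos [ 439.6 -352.8  230.9] shift [ 0.001  -0.0073  0.1859] turn [ 0.0001 -0.0018  0.0012] F [-0.4 -0.5 -1.4] w 85.1 g 0.0
```

View pics/t1c.png

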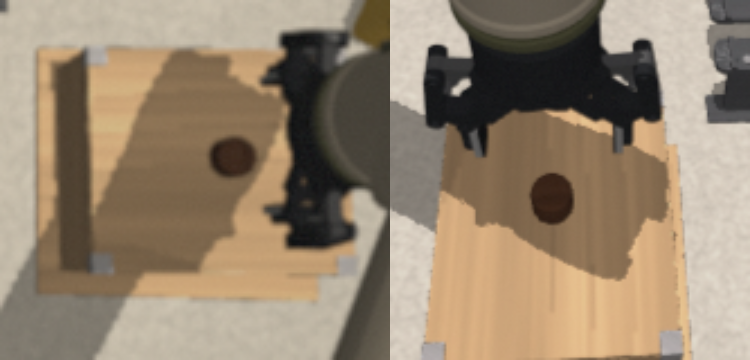

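The view shows the fingers straddling the knob in the side crop, but offset to the right in the top crop. I'll check this against the projection.

```bash
python3 -c "
from h import *
for n in('top','side'): print(n,proj(n,[[439.6,-352.8,231],[439.6,-352.8,250],[397,-352,240],[482,-352,240],[436,-352,160]]), -cam(n)[3][:3,:3].T@cam(n)[3][:3,3])
# knob from the side picture: knob top centre
print(ray('side',[210+548/2.25-390/2.25,240+195/2.25],165))
"
```

```text
top [[477.55164408 228.18704943]
 [480.79606464 227.48560114]
 [480.36146408 247.67638966]
 [477.07580688 208.40946209]
 [466.24104381 232.1342946 ]] [ 373.02322078    9.72620243 1204.39277687]
side [[281.25681456 307.49171293]
 [280.45163357 301.57097623]
 [253.06239227 306.34794894]
 [308.31407001 302.17090683]
 [281.82290583 327.17693415]] [ 470.3820208  -653.83477178  809.56226074]
[[ 433.61254116 -353.20481626  165.        ]]
```

The projection agrees, so I'll descend, close and lift a little.

Call:
step_arm(plan=[[0,-0.008,0.03,0,0,0,1],[0,0,0.04,0,0,0,1],[0,0,0.04,0,0,0,1],[0,0,0.04,0,0,0,1],[0,0,0.02,0,0,0,1],[0,0,0.015,0,0,0,1],[0,0,0,0,0,0,1],[0,0,0,0,0,0,0],[0,0,0,0,0,0,0],[0,0,0,0,0,0,0],[0,0,0,0,0,0,0],[0,0,0,0,0,0,0]], squeeze=50)

```text
time_s: 3.2
tool_pos: [434.6, -355.8, 139.9]
orientation: [2.282, 2.155, 0.001]
force: [2.8, -1.0, 0.8]
gripper_width: 31.0
grip_force: 49.4
```

```bash
python3 -c "
from h import *
go(436,-352,280)"
```

```text
t 3.2 pos [ 434.6 -355.8  139.9] shift [ 0.0074  0.0031 -0.2802] turn [ 0.0031  0.0015 -0.0063] F [ 2.8 -1.   0.8] w 31.0 g 49.4
```

Call:
step_arm(plan=[[0,0,-0.01,0,0,0,0],[0,0,-0.02,0,0,0,0],[0,0,-0.03,0,0,0,0],[0,0,-0.04,0,0,0,0],[0,0,-0.04,0,0,0,0],[0,0,-0.04,0,0,0,0],[0,0,-0.04,0,0,0,0],[0,0,-0.04,0,0,0,0],[0,0,-0.03,0,0,0,0],[0,0,-0.01,0,0,0,0],[0,0,0,0,0,0,0],[0,0,0,0,0,0,0]])

```text
time_s: 4.2
tool_pos: [433.1, -355.3, 288.1]
orientation: [-2.284, -2.156, 0.0]
force: [0.1, -0.3, -4.9]
gripper_width: 30.7
grip_force: 50.2
```

```bash
python3 -c "
from h import *
go(439,322,285)"
```

```text
t 4.2 pos [ 433.1 -355.3  288.1] shift [ 1.353  -0.0664  0.0072] turn [-0.0011 -0.0008 -0.0068] F [ 0.1 -0.3 -4.9] w 30.7 g 50.2
```

Call:
step_arm(plan=[[0.01,0.002,0,0,0,0,0],[0.02,0.004,0,0,0,0,0],[0.03,0.005,0,0,0,0,0],[0.04,0.005,0,0,0,0,0],[0.05,0.005,0,0,0,0,0],[0.06,0.005,0,0,0,0,0],[0.065,0.005,0,0,0,0,0],[0.065,0,0,0,0,0,0],[0.065,0,0,0,0,0,0],[0.065,0,0,0,0,0,0],[0.065,0,0,0,0,0,0],[0.065,0,0,0,0,0,0]], squeeze=80)

```text
time_s: 5.2
tool_pos: [465.4, -53.3, 288.6]
orientation: [2.282, 2.159, -0.001]
force: [-0.1, 0.0, -4.2]
gripper_width: 29.9
grip_force: 79.5
```

Call:
step_arm(plan=[[0.065,0,0,0,0,0,0],[0.065,0,0,0,0,0,0],[0.065,0,0,0,0,0,0],[0.065,-0.006,0,0,0,0,0],[0.065,-0.008,0,0,0,0,0],[0.065,-0.01,0,0,0,0,0],[0.065,-0.012,0,0,0,0,0],[0.06,-0.012,0,0,0,0,0],[0.05,-0.012,0,0,0,0,0],[0.04,-0.012,0,0,0,0,0],[0.03,-0.01,0,0,0,0,0],[0.02,-0.005,0,0,0,0,0]])

```text
time_s: 6.2
tool_pos: [438.7, 276.2, 288.7]
orientation: [-2.279, -2.162, 0.0]
force: [0.3, -0.3, -5.1]
gripper_width: 30.3
grip_force: 79.5
```

```bash
python3 -c "
from h import *
go(439,322,135)"
```

```text
t 6.2 pos [438.7 276.2 288.7] shift [ 0.0914 -0.004   0.3074] turn [-0.0008 -0.0005 -0.0004] F [ 0.3 -0.3 -5.1] w 30.3 g 79.5
```

Call:
step_arm(plan=[[0.025,0,0,0,0,0,0],[0.025,0,0,0,0,0,0],[0.02,0,0.01,0,0,0,0],[0.01,0,0.02,0,0,0,0],[0.005,0,0.03,0,0,0,0],[0,0,0.04,0,0,0,0],[0,0,0.04,0,0,0,0],[0,0,0.04,0,0,0,0],[0,0,0.035,0,0,0,0],[0,0,0.03,0,0,0,0],[0,0,0.02,0,0,0,0],[0,0,0,0,0,0,0]])

```text
time_s: 7.2
tool_pos: [442.6, 313.8, 153.4]
orientation: [-2.284, -2.156, 0.007]
force: [0.1, -0.7, -4.6]
gripper_width: 30.3
grip_force: 79.6
```

```bash
python3 -c "
from h import *
go(439,322,135)
im=snap('top','t2.png'); s=snap('side','s2.png'); cv2.imwrite('pics/t2c.png',np.hstack([cv2.resize(im[170:310,120:300],None,fx=2,fy=2),cv2.resize(s[60:200,220:400],None,fx=2,fy=2)]))"
```

```text
t 7.2 pos [442.6 313.8 153.4] shift [ 0.0162 -0.008   0.0368] turn [-0.0048  0.0035 -0.0066] F [ 0.1 -0.7 -4.6] w 30.3 g 79.6
```

View pics/t2c.png

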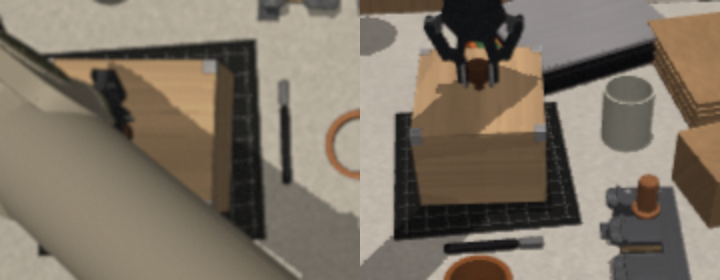

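The cover is level over the mat. I'll lower it the last 18 mm.

Call:
step_arm(plan=[[0.008,-0.004,0.01,0,0,0,0],[0.008,-0.004,0.01,0,0,0,0],[0,0,0.008,0,0,0,0],[0,0,0.005,0,0,0,0],[0,0,0.003,0,0,0,0],[0,0,0,0,0,0,0],[0,0,0,0,0,0,0]])

```text
time_s: 7.88
tool_pos: [440.8, 323.1, 138.4]
orientation: [2.285, 2.156, 0.0]
force: [-0.7, -0.1, -3.9]
gripper_width: 30.3
grip_force: 79.8
```

```bash
python3 -c "
from h import *
go(439,322,135)"
```

```text
t 7.88 pos [440.8 323.1 138.4] shift [-0.0024 -0.0034  0.0067] turn [ 0.0001 -0.     -0.0071] F [-0.7 -0.1 -3.9] w 30.3 g 79.8
```

Call:
step_arm(plan=[[0,0,0.003,0,0,0,0],[0,0,0.003,0,0,0,0],[0,0,0.002,0,0,0,0],[0,0,0,0,0,0,0],[0,0,0,0,0,0,0.5],[0,0,0,0,0,0,1],[0,0,0,0,0,0,1],[0,0,0,0,0,0,1],[0,0,0,0,0,0,1],[0,0,0,0,0,0,1]])

```text
time_s: 8.72
tool_pos: [440.6, 323.3, 134.4]
orientation: [-2.285, -2.156, -0.0]
force: [0.1, -0.1, -0.4]
gripper_width: 85.6
grip_force: 0.0
```

Call:
step_arm(plan=[[0,0,-0.03,0,0,0,1],[0,0,-0.06,0,0,0,1],[0,0,-0.08,0,0,0,1],[0,0,-0.08,0,0,0,1],[-0.06,0,0,0,0,0,1],[-0.08,0,0,0,0,0,1],[-0.08,0,0,0,0,0,1],[-0.08,0,0,0,0,0,1],[-0.08,0,0,0,0,0,1],[0,0,0,0,0,0,1],[0,0,0,0,0,0,1]])

```text
time_s: 9.63
tool_pos: [430.0, 130.6, 259.5]
orientation: [2.29, 2.148, -0.001]
force: [0.4, -0.0, 0.0]
gripper_width: 85.7
grip_force: 0.0
```

```bash
python3 -c "
from h import *
go(500,-100,200)
im=snap('top','t3.png'); s=snap('side','s3.png')
a=cv2.resize(im[185:290,390:520],(780,600)[::1] and (742,600),interpolation=cv2.INTER_CUBIC)
cv2.imwrite('pics/t3c.png',a)
cv2.imwrite('pics/t3d.png',np.vstack([cv2.resize(im[130:310,120:320],(700,300)) if 0 else cv2.resize(im[180:310,120:380],(600,300)),cv2.resize(s[200:400,180:480],(600,300)) if 0 else cv2.resize(s[250:400,190:490],(600,300))]))"
```

```text
t 9.63 pos [430.  130.6 259.5] shift [-0.4512  0.169   0.1197] turn [ 0.0011  0.0018 -0.0145] F [ 0.4 -0.   0. ] w 85.7 g 0.0
```

View pics/t3c.png

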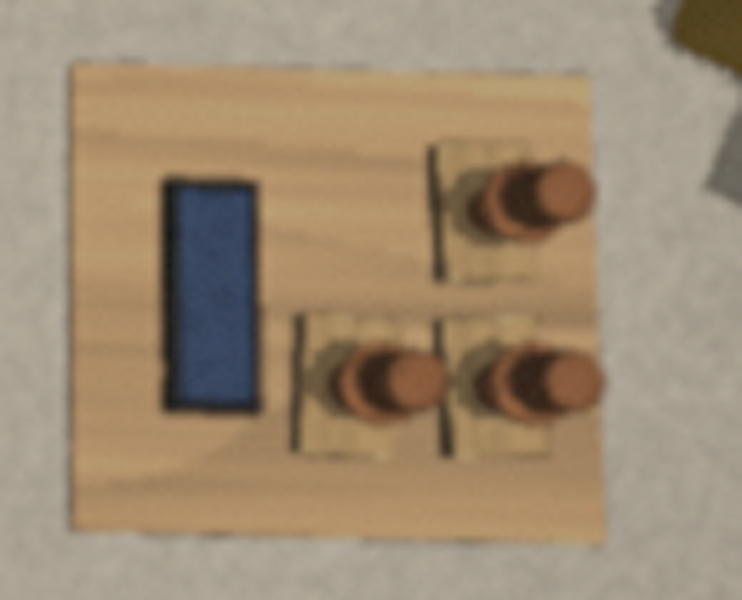

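View pics/t3d.png

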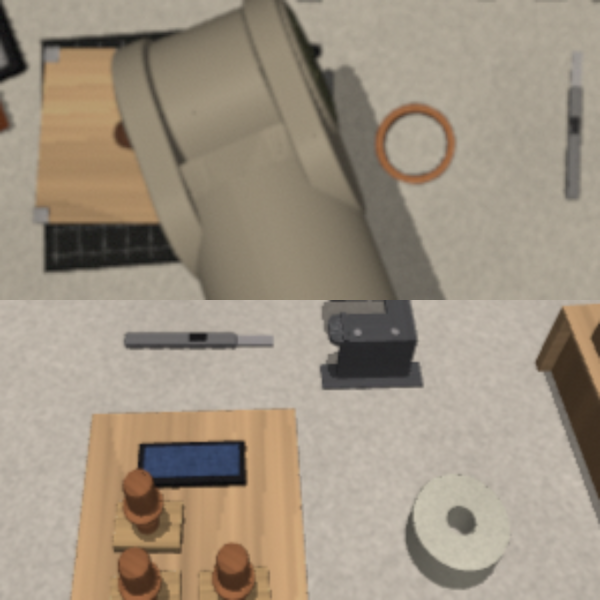

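Three stamps stand on the board, handle tops at about (489,219), (463,252) and (491,251) px. The cover stands on the mat, let go.

```bash
python3 - <<'E'
from h import *
np.set_printoptions(precision=1,suppress=True)
def ang(d): return np.degrees(np.arctan2(d[1],d[0]))
b=ray('top',[[402.6,196],[402.6,277.8],[495.8,280],[493.4,197.8]],8); print('board',b.mean(0),ang(b[0]-b[1]),ang(b[1]-b[2])-90)
s=ray('top',[[489,218.6],[463.2,251.7],[490.7,251.5]],120); print(s)
# consistency from side: tops in t3d lower half, scale 2
print(ray('side',[[190+233/2,250+252/2],[190+138/2,250+180/2],[190+134/2,250+256/2]],120))
print(proj('side',s))
# base centres from top (z=24)
k=lambda x,y:(390+x/5.708,185+y/5.714)
print('base',ray('top',[k(437,148),k(440,282),k(297,313),k(295,452),k(440,318),k(445,455)],24-8))
E
```

```text
board [ 432.6 -356.3    8. ] -3.3461652236724513 -3.00206513734058
[[ 469.7 -424.   120. ]
 [ 391.6 -354.8  120. ]
 [ 390.1 -421.2  120. ]]
[[ 472.6 -421.2  120. ]
 [ 393.5 -353.6  120. ]
 [ 391.3 -417.6  120. ]]
[[304.9 377.9]
 [257.8 340.7]
 [256.2 380.4]]
base [[ 501.4 -407.3   16. ]
 [ 438.7 -403.7   16. ]
 [ 426.3 -336.    16. ]
 [ 362.6 -330.5   16. ]
 [ 422.1 -402.3   16. ]
 [ 359.2 -399.6   16. ]]
```

```bash
python3 - <<'E'
from h import *
go(471,-423,190)
print(ray('top',[[294.9,150],[321.7,150.2],[348.6,150.8],[375.8,151.6]],80), ray('top',[267.4,153],87))
E
```

```text
t 9.73 pos [429.6 134.2 259.6] shift [-1.1078  0.1464  0.139 ] turn [ 0.0009 -0.0003 -0.0063] F [-1.1 -0.2 -0.8] w 85.4 g 0.0
[[ 665.23891547   46.53300845   80.        ]
 [ 662.77015934  -22.66959264   80.        ]
 [ 659.23225516  -92.1128348    80.        ]
 [ 655.14211989 -162.31168785   80.        ]] [[657.49181713 116.96011052  87.        ]]
```

Call:
step_arm(plan=[[-0.04,0.03,0,0,0,-0.006,1],[-0.074,0.02,0,0,0,0,1],[-0.074,0.02,0,0,0,0,1],[-0.074,0.02,0,0,0,0,1],[-0.074,0.02,0,0,0,0,1],[-0.074,0.02,0,0,0,0,1],[-0.074,0.01,0,0,0,0,1],[-0.074,0.006,0.01,0,0,0,1],[-0.074,0,0.01,0,0,0,1],[-0.074,0,0.01,0,0,0,1],[-0.074,0,0.01,0,0,0,1],[-0.074,0,0.01,0,0,0,1]])

```text
time_s: 10.73
tool_pos: [481.2, -296.6, 233.8]
orientation: [-2.275, -2.166, -0.001]
force: [-0.4, 0.5, 0.8]
gripper_width: 85.1
grip_force: 0.0
```

Call:
step_arm(plan=[[-0.074,0,0.01,0,0,0,1],[-0.074,0,0.02,0,0,0,1],[-0.06,0,0.03,0,0,0,1],[-0.04,0,0.03,0,0,0,1],[0,0,0,0,0,0,1],[0,0,0,0,0,0,1]])

```text
time_s: 11.23
tool_pos: [473.9, -419.7, 187.2]
orientation: [-2.276, -2.16, -0.002]
force: [0.3, 0.4, 1.1]
gripper_width: 85.4
grip_force: 0.0
```

```bash
python3 - <<'E'
from h import *
go(471,-422.5,79)
im=snap('top','t4.png'); s=snap('side','s4.png'); cv2.imwrite('pics/t4c.png',np.hstack([cv2.resize(im[185:290,400:520],(400,350)),cv2.resize(s[310:400,190:310],(400,350)[:1]+(350,))]))
E
```

```text
t 11.23 pos [ 473.9 -419.7  187.2] shift [-0.0066 -0.0051  0.2163] turn [-0.0024 -0.0042  0.    ] F [0.3 0.4 1.1] w 85.4 g 0.0
```

View pics/t4c.png

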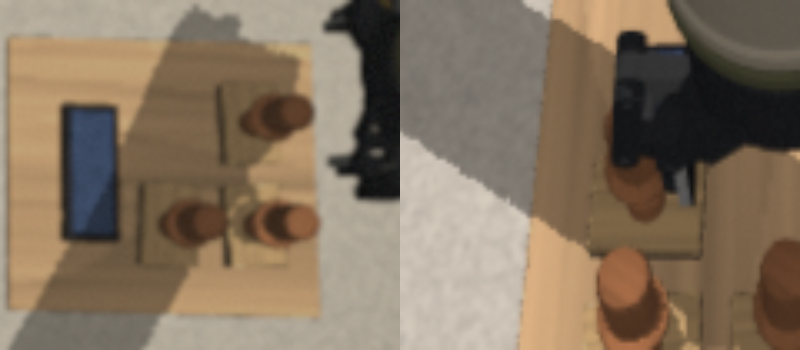

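Stamps are undisturbed. I'll descend on stamp A with the opening somewhat reduced, and grip it.

Call:
step_arm(plan=[[-0.006,-0.006,0.0,0,0,0,0.7],[0,0,0.03,0,0,0,0.7],[0,0,0.04,0,0,0,0.7],[0,0,0.05,0,0,0,0.7],[0,0,0.05,0,0,0,0.7],[0,0,0.03,0,0,0,0.7],[0,0,0.016,0,0,0,0.7],[0,0,0,0,0,0,0.7],[0,0,0,0,0,0,0],[0,0,0,0,0,0,0],[0,0,0,0,0,0,0],[0,0,0,0,0,0,0]], squeeze=60)

```text
time_s: 12.33
tool_pos: [471.3, -424.1, 83.4]
orientation: [2.277, 2.16, 0.001]
force: [-0.3, 0.4, 5.9]
gripper_width: 26.4
grip_force: 59.6
```

```bash
python3 -c "
from h import *
go(547,-157.5,140)"
```

```text
t 12.33 pos [ 471.3 -424.1   83.4] shift [ 0.5403  0.1234 -0.1139] turn [ 0.0036  0.0027 -0.0006] F [-0.3  0.4  5.9] w 26.4 g 59.6
```

Call:
step_arm(plan=[[0,0,-0.01,0,0,0,0],[0,0,-0.03,0,0,0,0],[0,0,-0.04,0,0,0,0],[0,0,-0.04,0,0,0,0],[0.02,0.005,-0.01,0,0,0,0],[0.04,0.01,0,0,0,0,0],[0.06,0.014,0,0,0,0,0],[0.06,0.014,0,0,0,0,0],[0.06,0.014,0,0,0,0,0],[0.06,0.014,0,0,0,0,0],[0.06,0.014,0,0,0,0,0],[0.06,0.014,0,0,0,0,0]])

```text
time_s: 13.33
tool_pos: [530.5, -213.8, 145.8]
orientation: [-2.278, -2.162, 0.0]
force: [0.4, -0.0, -1.0]
gripper_width: 26.7
grip_force: 59.2
```

Call:
step_arm(plan=[[0.05,0.01,0,0,0,0,0],[0.04,0,0,0,0,0,0],[0.025,0,0,0,0,0,0],[0.005,0,0,0,0,0,0],[0,0,0.03,0,0,0,0],[0,0,0.02,0,0,0,0],[0,0,0,0,0,0,0],[0,0,0,0,0,0,0]])

```text
time_s: 14.0
tool_pos: [537.8, -157.9, 120.4]
orientation: [-2.28, -2.158, 0.002]
force: [0.2, -0.7, -2.1]
gripper_width: 26.8
grip_force: 59.2
```

```bash
python3 - <<'E'
from h import *
go(540,-157,107.4)
im=snap('top','t5.png'); s=snap('side','s5.png'); cv2.imwrite('pics/t5c.png',np.hstack([cv2.resize(im[130:230,330:430],(400,400),interpolation=cv2.INTER_CUBIC),cv2.resize(s[200:300,280:380],(400,400),interpolation=cv2.INTER_CUBIC)]))
print(proj('top',[[540,-157,144]]),proj('side',[[540,-157,144],[540,-157,32]]))
E
```

```text
t 14.0 pos [ 537.8 -157.9  120.4] shift [0.0021 0.0043 0.0259] turn [-0.0029 -0.0004 -0.0032] F [ 0.2 -0.7 -2.1] w 26.8 g 59.2
[[379.69904263 191.66964388]] [[330.79448411 236.39184359]
 [329.50815402 266.28494738]]
```

View pics/t5c.png

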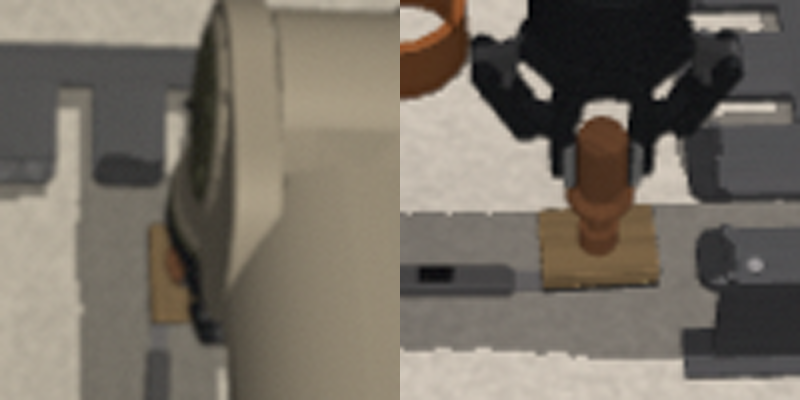

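The side view shows the stamp upright in the fingers, base at about (330,262) px. I'll check its y offset numerically.

```bash
python3 - <<'E'
from h import *
u=120.4-75.4
print('base left edge',ray('top',[[367.7,188],[368,207]],u+16))
print('handle top',ray('side',[[330.7,233.5]],u+112))
print('base bottom near corners',ray('side',[[280+141/4,200+289/4],[280+258/4,200+286/4]],u))
E
```

```text
base left edge [[ 563.59171162 -139.39111689   61.        ]
 [ 513.92050981 -137.83911277   61.        ]]
handle top [[ 539.21377635 -159.41081344  157.        ]]
base bottom near corners [[ 505.99689263 -178.03405373   45.        ]
 [ 570.39180127 -181.41908547   45.        ]]
```

Call:
step_arm(plan=[[0.004,0,0.01,0,0,0,0],[0,0,0.01,0,0,0,0],[0,0,0.006,0,0,0,0],[0,0.01,0,0,0,0,0],[0,0.02,0,0,0,0,0],[0,0.02,0,0,0,0,0],[0,0.02,0,0,0,0,0],[0,0.02,0,0,0,0,0],[0,0.01,0,0,0,0,0],[0,0,0,0,0,0,0]])

```text
time_s: 14.93
tool_pos: [589.9, -157.1, 108.2]
orientation: [-2.279, -2.162, -0.001]
force: [-0.5, -0.4, -1.7]
gripper_width: 27.0
grip_force: 59.3
```

```bash
python3 - <<'E'
from h import *
go(639.3,-161.5,107.4)
E
```

```text
t 14.93 pos [ 589.9 -157.1  108.2] shift [-0.0036  0.0991  0.0015] turn [ 0.0005 -0.0008 -0.0003] F [-0.5 -0.4 -1.7] w 27.0 g 59.3
```

Call:
step_arm(plan=[[-0.001,0.01,0,0,0,0,0],[0,0.015,0,0,0,0,0],[0,0.015,0,0,0,0,0],[0,0.015,0,0,0,0,0],[0,0.015,0,0,0,0,0],[0,0.015,0,0,0,0,0],[0,0.01,0,0,0,0,0],[0,0.004,0,0,0,0,0],[0,0,0,0,0,0,0]])

```text
time_s: 15.68
tool_pos: [638.7, -160.2, 108.1]
orientation: [-2.279, -2.162, -0.0]
force: [-0.8, -0.0, -2.2]
gripper_width: 27.0
grip_force: 59.4
```

```bash
python3 - <<'E'
from h import *
go(639.3,-161.5,97.4)
s=snap('side','s6.png'); cv2.imwrite('pics/s6c.png',cv2.resize(s[170:310,320:440],(600,700))[:600])
E
```

```text
t 15.68 pos [ 638.7 -160.2  108.1] shift [-0.0025  0.0013  0.0214] turn [-0.0001 -0.0005 -0.0004] F [-0.8 -0.  -2.2] w 27.0 g 59.4
```

View pics/s6c.png

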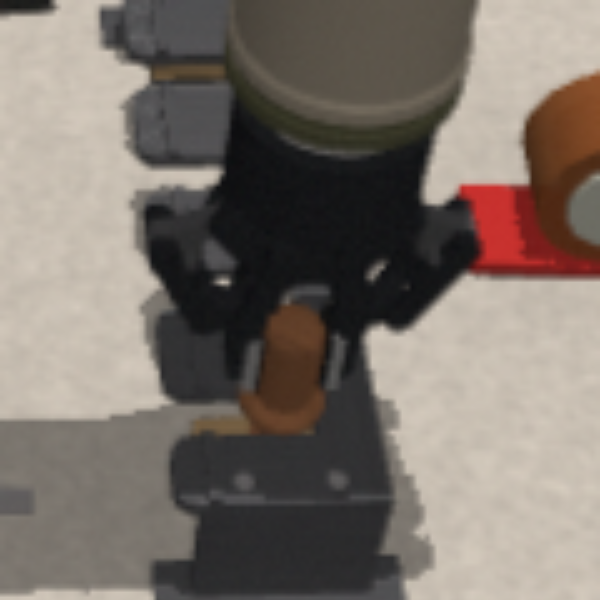

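The collar is over the plate in the end slot, behind the lip. I'll lower it, open and rise.

Call:
step_arm(plan=[[0,0,0.006,0,0,0,0],[0,0,0.006,0,0,0,0],[0,0,0.006,0,0,0,0],[0,0,0.004,0,0,0,0],[0,0,0,0,0,0,0],[0,0,0,0,0,0,0.3],[0,0,0,0,0,0,0.6],[0,0,0,0,0,0,0.7],[0,0,0,0,0,0,0.7]])

```text
time_s: 16.48
tool_pos: [638.5, -160.5, 97.4]
orientation: [2.279, 2.162, 0.001]
force: [0.1, 0.7, 0.6]
gripper_width: 59.9
grip_force: 0.0
```

Call:
step_arm(plan=[[0,0,-0.02,0,0,0,0.7],[0,0,-0.05,0,0,0,0.7],[0,0,-0.07,0,0,0,0.7],[0,0,-0.07,0,0,0,0.7],[-0.02,-0.04,-0.01,0,0,0,0.7],[-0.04,-0.06,0,0,0,0,0.7],[-0.04,-0.06,0,0,0,0,0.7],[-0.04,-0.06,0,0,0,0,0.7],[-0.04,-0.06,0,0,0,0,0.7],[-0.04,-0.06,0,0,0,0,0.7],[0,0,0,0,0,0,0.7],[0,0,0,0,0,0,0.7]])

```text
time_s: 17.48
tool_pos: [461.0, -263.5, 208.5]
orientation: [2.283, 2.155, -0.001]
force: [-0.5, -0.0, -0.2]
gripper_width: 59.6
grip_force: 0.0
```

```bash
python3 - <<'E'
from h import *
go(392.5,-354.5,190)
im=snap('top','t7.png'); s=snap('side','s7.png'); cv2.imwrite('pics/t7c.png',np.hstack([cv2.resize(im[130:290,360:520],(400,400),interpolation=cv2.INTER_CUBIC),cv2.resize(s[240:400,210:370],(400,400),interpolation=cv2.INTER_CUBIC)]))
o=cv2.imread('pics/t4.png')
for n,r in(('B',(235,265,440,472)),('C',(235,265,472,505)),('pad',(205,265,410,440))):
    a,b,c,d=r; print(n,cv2.absdiff(im,o)[a:b,c:d].mean())
E
```

```text
t 17.48 pos [ 461.  -263.5  208.5] shift [-0.1895 -0.1264  0.0372] turn [ 0.0008  0.0023 -0.0068] F [-0.5 -0.  -0.2] w 59.6 g 0.0
B 26.398958333333333
C 28.776094276094277
pad 37.45796296296297
```

View pics/t7c.png

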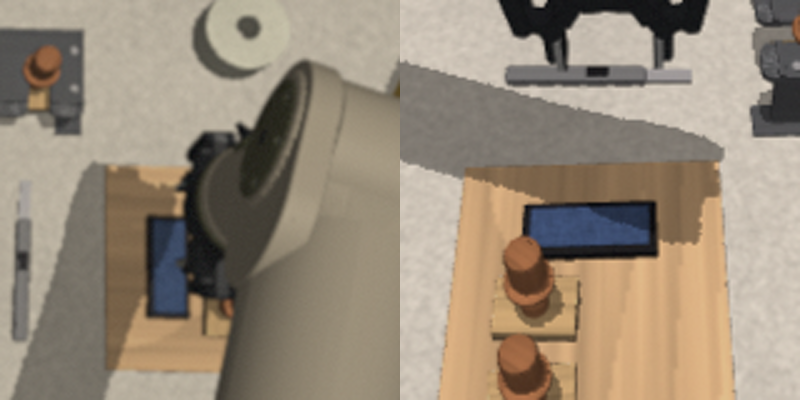

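Stamp A hangs in the end slot. B and C are unmoved, side tops at (260,341) and (258,380) px. Next is B.

Call:
step_arm(plan=[[-0.05,-0.035,0.0,0,0,-0.007,0.7],[-0.06,-0.04,0.01,0,0,0,0.7],[-0.05,-0.035,0.02,0,0,0,0.7],[-0.03,-0.016,0.007,0,0,0,0.7],[0,0,0,0,0,0,0.7],[0,0,0,0,0,0,0.7]])

```text
time_s: 18.08
tool_pos: [395.8, -352.9, 188.6]
orientation: [-2.273, -2.168, -0.001]
force: [0.1, 0.9, 0.1]
gripper_width: 59.9
grip_force: 0.0
```

```bash
python3 - <<'E'
from h import *
go(392.5,-354.5,82)
E
```

```text
t 18.08 pos [ 395.8 -352.9  188.6] shift [-0.0037 -0.0065  0.2132] turn [ 0.0001 -0.0014  0.0064] F [0.1 0.9 0.1] w 59.9 g 0.0
```

Call:
step_arm(plan=[[-0.004,-0.006,0.0,0,0,0,0.7],[0,0,0.03,0,0,0,0.7],[0,0,0.04,0,0,0,0.7],[0,0,0.05,0,0,0,0.7],[0,0,0.05,0,0,0,0.7],[0,0,0.03,0,0,0,0.7],[0,0,0.013,0,0,0,0.7],[0,0,0,0,0,0,0.7],[0,0,0,0,0,0,0],[0,0,0,0,0,0,0],[0,0,0,0,0,0,0],[0,0,0,0,0,0,0]], squeeze=60)

```text
time_s: 19.08
tool_pos: [392.9, -355.5, 83.8]
orientation: [2.272, 2.166, 0.0]
force: [-1.1, 1.3, 5.6]
gripper_width: 26.7
grip_force: 58.7
```

```bash
python3 - <<'E'
from h import *
go(543,-87,145)
E
```

```text
t 19.08 pos [ 392.9 -355.5   83.8] shift [ 0.5504  0.2746 -0.1226] turn [0.0025 0.002  0.0063] F [-1.1  1.3  5.6] w 26.7 g 58.7
```

Call:
step_arm(plan=[[0,0,-0.01,0,0,0.006,0],[0,0,-0.03,0,0,0,0],[0,0,-0.04,0,0,0,0],[0,0,-0.04,0,0,0,0],[0.02,0.01,-0.003,0,0,0,0],[0.04,0.02,0,0,0,0,0],[0.06,0.03,0,0,0,0,0],[0.06,0.03,0,0,0,0,0],[0.06,0.03,0,0,0,0,0],[0.06,0.03,0,0,0,0,0],[0.06,0.03,0,0,0,0,0],[0.06,0.03,0,0,0,0,0]])

```text
time_s: 20.08
tool_pos: [508.2, -148.6, 143.6]
orientation: [-2.279, -2.162, 0.0]
force: [0.6, -0.3, -0.7]
gripper_width: 26.8
grip_force: 59.3
```

Call:
step_arm(plan=[[0.05,0.015,0,0,0,0,0],[0.04,0.01,0,0,0,0,0],[0.03,0.007,0,0,0,0,0],[0.01,0.002,0,0,0,0,0],[0,0,0.03,0,0,0,0],[0,0,0.02,0,0,0,0],[0,0,0,0,0,0,0],[0,0,0,0,0,0,0]])

```text
time_s: 20.75
tool_pos: [527.2, -87.6, 118.0]
orientation: [-2.279, -2.16, 0.002]
force: [-0.7, -0.4, -1.0]
gripper_width: 26.9
grip_force: 59.3
```

```bash
python3 - <<'E'
from h import *
go(543,-86,107.8)
s=snap('side','s8.png'); p=robot.observe()['tool_pos']
c=proj('side',[p[0],p[1],p[2]-75.8+112])[0].astype(int); print(c)
cv2.imwrite('pics/s8c.png',cv2.resize(s[c[1]-30:c[1]+70,c[0]-50:c[0]+50],(500,500),interpolation=cv2.INTER_CUBIC))
E
```

```text
t 20.75 pos [527.2 -87.6 118. ] shift [0.0049 0.0314 0.0202] turn [-0.0029 -0.0001 -0.0016] F [-0.7 -0.4 -1. ] w 26.9 g 59.3
[321 207]
```

View pics/s8c.png

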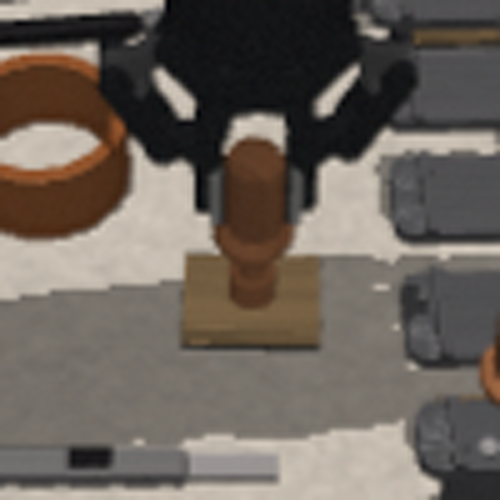

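The stamp is upright, its handle top at about (322,208) px and the base's near edge at row 246.

```bash
python3 - <<'E'
from h import *
u=118-75.8
print(ray('side',[[271+257/5,177+155/5]],u+112), ray('side',[[271+182/5,177+347/5],[271+319/5,177+347/5]],u), ray('side',[[271+186/5,177+255/5],[271+319/5,177+255/5]],u+16))
E
```

```text
[[528.86254377 -87.310389   154.2       ]] [[ 493.40321822 -105.3983921    42.2       ]
 [ 556.90397338 -110.60262611   42.2       ]] [[498.27690632 -64.00011448  58.2       ]
 [561.0103665  -69.11972379  58.2       ]]
```

Call:
step_arm(plan=[[0.003,0.01,0.01,0,0,0,0],[0,0.01,0.01,0,0,0,0],[0,0.02,0,0,0,0,0],[0,0.03,0,0,0,0,0],[0,0.03,0,0,0,0,0],[0,0.02,0,0,0,0,0],[0,0.01,0,0,0,0,0],[0,0,0,0,0,0,0]])

```text
time_s: 21.47
tool_pos: [594.2, -88.6, 108.4]
orientation: [-2.279, -2.162, -0.001]
force: [-0.0, -0.1, -1.1]
gripper_width: 26.6
grip_force: 59.3
```

```bash
python3 - <<'E'
from h import *
go(643,-92,107.8)
E
```

```text
t 21.47 pos [594.2 -88.6 108.4] shift [-0.0018  0.0979  0.0012] turn [ 0.0003 -0.0008  0.0001] F [-0.  -0.1 -1.1] w 26.6 g 59.3
```

Call:
step_arm(plan=[[-0.001,0.01,0,0,0,0,0],[-0.001,0.015,0,0,0,0,0],[0,0.015,0,0,0,0,0],[0,0.015,0,0,0,0,0],[0,0.015,0,0,0,0,0],[0,0.015,0,0,0,0,0],[0,0.01,0,0,0,0,0],[0,0.003,0,0,0,0,0],[0,0,0,0,0,0,0]])

```text
time_s: 22.22
tool_pos: [642.5, -92.0, 108.6]
orientation: [-2.278, -2.163, -0.0]
force: [-0.5, 0.1, -0.8]
gripper_width: 26.8
grip_force: 59.3
```

```bash
python3 - <<'E'
from h import *
go(643,-92,97.8)
E
```

```text
t 22.22 pos [642.5 -92.  108.6] shift [-0.      0.0011  0.0216] turn [-0.0001 -0.0005  0.0005] F [-0.5  0.1 -0.8] w 26.8 g 59.3
```

Call:
step_arm(plan=[[0,0,0.006,0,0,0,0],[0,0,0.006,0,0,0,0],[0,0,0.006,0,0,0,0],[0,0,0.004,0,0,0,0],[0,0,0,0,0,0,0],[0,0,0,0,0,0,0.3],[0,0,0,0,0,0,0.6],[0,0,0,0,0,0,0.7],[0,0,0,0,0,0,0.7]])

```text
time_s: 22.97
tool_pos: [642.2, -92.2, 97.9]
orientation: [2.279, 2.163, 0.001]
force: [0.4, 0.3, 0.4]
gripper_width: 60.0
grip_force: 0.0
```

Call:
step_arm(plan=[[0,0,-0.02,0,0,0,0.7],[0,0,-0.05,0,0,0,0.7],[0,0,-0.07,0,0,0,0.7],[0,0,-0.07,0,0,0,0.7],[-0.02,-0.04,-0.01,0,0,0,0.7],[-0.05,-0.05,0,0,0,0,0.7],[-0.06,-0.05,0,0,0,0,0.7],[-0.06,-0.05,0,0,0,0,0.7],[-0.06,-0.05,0,0,0,0,0.7],[-0.06,-0.05,0,0,0,0,0.7],[0,0,0,0,0,0,0.7],[0,0,0,0,0,0,0.7]])

```text
time_s: 23.97
tool_pos: [487.6, -242.4, 208.8]
orientation: [2.284, 2.155, -0.001]
force: [1.0, 0.4, 0.7]
gripper_width: 59.5
grip_force: 0.0
```

```bash
python3 - <<'E'
from h import *
go(391,-420,190)
im=snap('top','t9.png'); s=snap('side','s9.png')
o=cv2.imread('pics/s7.png'); t=o[365:395,242:275]
r=cv2.matchTemplate(s[340:400,220:310],t,cv2.TM_CCOEFF_NORMED); print(cv2.minMaxLoc(r), 'expected (22,25)')
o=cv2.imread('pics/s3.png'); t=o[365:395,242:275]
r=cv2.matchTemplate(s[340:400,220:310],t,cv2.TM_CCOEFF_NORMED); print(cv2.minMaxLoc(r))
# is the cover still there
c=cv2.imread('pics/t3.png')[195:260,125:165]
r=cv2.matchTemplate(im[175:290,105:200],c,cv2.TM_CCOEFF_NORMED); print('cover',cv2.minMaxLoc(r),'expected (20,20)')
E
```

```text
t 23.97 pos [ 487.6 -242.4  208.8] shift [-0.3658 -0.1722  0.0382] turn [ 0.0006  0.0022 -0.0072] F [1.  0.4 0.7] w 59.5 g 0.0
(-0.4337170124053955, 0.7631906270980835, (34, 5), (22, 25)) expected (22,25)
(-0.4343087077140808, 0.7626295685768127, (34, 5), (22, 25))
cover (-0.2265004962682724, 0.9992335438728333, (4, 2), (20, 20)) expected (20,20)
```

Call:
step_arm(plan=[[-0.04,-0.02,0.0,0,0,-0.007,0.7],[-0.065,-0.03,0,0,0,0,0.7],[-0.065,-0.03,0.01,0,0,0,0.7],[-0.065,-0.03,0.01,0,0,0,0.7],[-0.06,-0.03,0.01,0,0,0,0.7],[-0.045,-0.02,0.008,0,0,0,0.7],[-0.025,-0.012,0,0,0,0,0.7],[0,0,0,0,0,0,0.7],[0,0,0,0,0,0,0.7]])

```text
time_s: 24.82
tool_pos: [396.2, -416.4, 189.0]
orientation: [-2.271, -2.171, -0.002]
force: [0.7, 0.6, -0.1]
gripper_width: 59.7
grip_force: 0.0
```

```bash
python3 - <<'E'
from h import *
go(391,-420,82)
E
```

```text
t 24.82 pos [ 396.2 -416.4  189. ] shift [-0.0078 -0.0102  0.214 ] turn [ 0.0012 -0.0013  0.0091] F [ 0.7  0.6 -0.1] w 59.7 g 0.0
```

Call:
step_arm(plan=[[-0.007,-0.01,0.0,0,0,0.006,0.7],[0,0,0.03,0,0,0,0.7],[0,0,0.04,0,0,0,0.7],[0,0,0.05,0,0,0,0.7],[0,0,0.05,0,0,0,0.7],[0,0,0.03,0,0,0,0.7],[0,0,0.013,0,0,0,0.7],[0,0,0,0,0,0,0.7],[0,0,0,0,0,0,0],[0,0,0,0,0,0,0],[0,0,0,0,0,0,0],[0,0,0,0,0,0,0]], squeeze=60)

```text
time_s: 25.82
tool_pos: [390.4, -421.5, 84.1]
orientation: [2.276, 2.162, 0.0]
force: [-0.4, 0.8, 6.7]
gripper_width: 27.0
grip_force: 59.0
```

```bash
python3 - <<'E'
from h import *
go(540,-17,145)
E
```

```text
t 25.82 pos [ 390.4 -421.5   84.1] shift [ 0.823   0.2575 -0.1228] turn [0.0027 0.0024 0.0014] F [-0.4  0.8  6.7] w 27.0 g 59.0
```

Call:
step_arm(plan=[[0,0,-0.01,0,0,0,0],[0,0,-0.03,0,0,0,0],[0,0,-0.04,0,0,0,0],[0,0,-0.04,0,0,0,0],[0.02,0.006,-0.003,0,0,0,0],[0.04,0.012,0,0,0,0,0],[0.065,0.021,0,0,0,0,0],[0.065,0.021,0,0,0,0,0],[0.065,0.021,0,0,0,0,0],[0.065,0.021,0,0,0,0,0],[0.065,0.021,0,0,0,0,0],[0.065,0.021,0,0,0,0,0]])

```text
time_s: 26.82
tool_pos: [473.0, -197.7, 143.6]
orientation: [-2.277, -2.164, 0.0]
force: [0.7, -0.5, -1.3]
gripper_width: 26.6
grip_force: 59.1
```

Call:
step_arm(plan=[[0.065,0.021,0,0,0,0,0],[0.065,0.02,0,0,0,0,0],[0.065,0.02,0,0,0,0,0],[0.06,0.02,0,0,0,0,0],[0.05,0.016,0,0,0,0,0],[0.04,0.012,0,0,0,0,0],[0.025,0.006,0,0,0,0,0],[0,0,0.03,0,0,0,0],[0,0,0.03,0,0,0,0],[0,0,0,0,0,0,0],[0,0,0,0,0,0,0]])

```text
time_s: 27.73
tool_pos: [538.8, -17.8, 113.0]
orientation: [-2.276, -2.163, 0.002]
force: [-0.6, 0.0, -1.7]
gripper_width: 26.8
grip_force: 59.3
```

```bash
python3 - <<'E'
from h import *
go(540,-16.8,108.1)
s=snap('side','s10.png'); p=robot.observe()['tool_pos']
c=proj('side',[p[0],p[1],p[2]-76.1+112])[0].astype(int); print(c)
cv2.imwrite('pics/s10c.png',cv2.resize(s[c[1]-30:c[1]+90,c[0]-50:c[0]+110],(800,600),interpolation=cv2.INTER_CUBIC))
E
```

```text
t 27.73 pos [538.8 -17.8 113. ] shift [0.0021 0.0022 0.0099] turn [-0.0031 -0.0003  0.0017] F [-0.6  0.  -1.7] w 26.8 g 59.3
[324 186]
```

View pics/s10c.png

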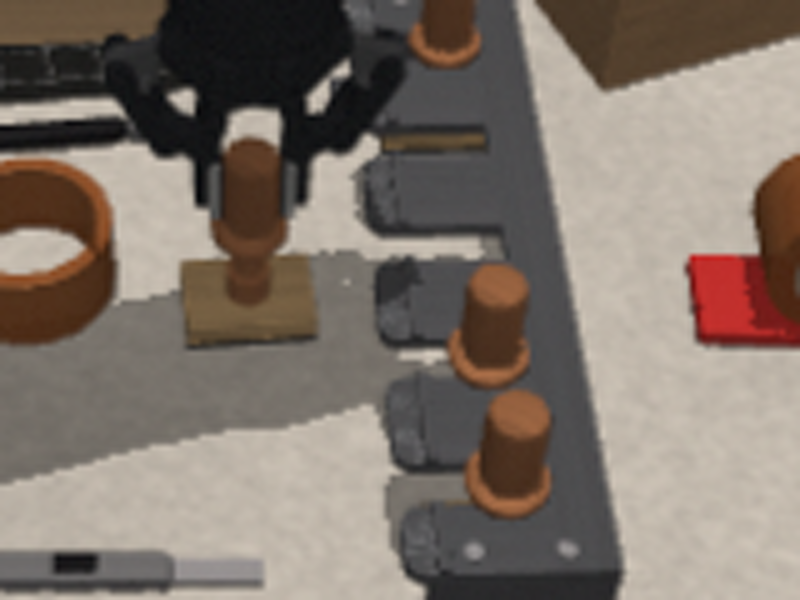

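A and B hang properly, and C is upright in front of the middle slot. Its handle top is at (325,187) px against (324,186) predicted. I'll insert it.

Call:
step_arm(plan=[[0.002,0.01,0.01,0,0,0,0],[0,0.01,0,0,0,0,0],[0,0.02,0,0,0,0,0],[0,0.03,0,0,0,0,0],[0,0.02,0,0,0,0,0],[0,0.02,0,0,0,0,0],[0,0.01,0,0,0,0,0],[0,0,0,0,0,0,0]])

```text
time_s: 28.45
tool_pos: [601.1, -20.3, 108.9]
orientation: [2.278, 2.163, 0.002]
force: [-0.4, -0.5, -0.9]
gripper_width: 26.8
grip_force: 59.3
```

```bash
python3 - <<'E'
from h import *
go(647,-22.3,108.1)
E
```

```text
t 28.45 pos [601.1 -20.3 108.9] shift [0.0008 0.0919 0.0018] turn [ 0.0011 -0.0007  0.0005] F [-0.4 -0.5 -0.9] w 26.8 g 59.3
```

Call:
step_arm(plan=[[0,0.01,0,0,0,0,0],[0,0.015,0,0,0,0,0],[0,0.015,0,0,0,0,0],[0,0.015,0,0,0,0,0],[0,0.015,0,0,0,0,0],[0,0.01,0,0,0,0,0],[0,0.008,0,0,0,0,0],[0,0.003,0,0,0,0,0],[0,0,0,0,0,0,0]])

```text
time_s: 29.2
tool_pos: [645.6, -22.4, 108.7]
orientation: [-2.278, -2.163, -0.0]
force: [0.3, 0.3, -1.8]
gripper_width: 26.9
grip_force: 59.3
```

```bash
python3 - <<'E'
from h import *
go(647,-22.3,98.1)
E
```

```text
t 29.2 pos [645.6 -22.4 108.7] shift [0.0003 0.0029 0.0211] turn [-0.0002 -0.0004  0.0013] F [ 0.3  0.3 -1.8] w 26.9 g 59.3
```

Call:
step_arm(plan=[[0,0,0.006,0,0,0,0],[0,0,0.006,0,0,0,0],[0,0,0.006,0,0,0,0],[0,0,0.004,0,0,0,0],[0,0,0,0,0,0,0],[0,0,0,0,0,0,0.3],[0,0,0,0,0,0,0.6],[0,0,0,0,0,0,0.7],[0,0,0,0,0,0,0.7]])

```text
time_s: 29.95
tool_pos: [645.4, -22.6, 97.7]
orientation: [2.278, 2.163, 0.0]
force: [-0.0, 0.3, 0.6]
gripper_width: 59.3
grip_force: 0.0
```

Call:
step_arm(plan=[[0,0,-0.02,0,0,0,0.7],[0,0,-0.05,0,0,0,0.7],[0,0,-0.07,0,0,0,0.7],[0,0,-0.07,0,0,0,0.8],[0,-0.05,-0.05,0,0,0,1],[0,-0.08,-0.01,0,0,0,1],[0,-0.08,0,0,0,0,1],[0,-0.08,0,0,0,0,1],[0,-0.04,0,0,0,0,1],[0,0,0,0,0,0,1],[0,0,0,0,0,0,1]])

```text
time_s: 30.87
tool_pos: [480.3, -14.2, 234.2]
orientation: [2.276, 2.161, 0.001]
force: [0.4, -0.8, 0.0]
gripper_width: 85.5
grip_force: 0.0
```

```bash
python3 - <<'E'
from h import *
go(440.7,323.2,230)
im=snap('top','t11.png'); s=snap('side','s11.png')
c=cv2.imread('pics/t3.png')[195:260,125:165]
r=cv2.matchTemplate(im[175:290,105:200],c,cv2.TM_CCOEFF_NORMED); print('cover',cv2.minMaxLoc(r),'expected (20,20)')
a=cv2.resize(im[180:300,120:280],(400,300),interpolation=cv2.INTER_CUBIC)
b=cv2.resize(im[130:190,240:400],(800,300),interpolation=cv2.INTER_CUBIC)
d=cv2.resize(s[90:200,230:390],(400,275),interpolation=cv2.INTER_CUBIC)
out=np.zeros((600,800,3),np.uint8); out[:300]=b; out[300:,:400]=a; out[300:575,400:]=d
cv2.imwrite('pics/t11c.png',out)
E
```

```text
t 30.87 pos [480.3 -14.2 234.2] shift [ 0.6699 -0.1139  0.0069] turn [0.0031 0.0023 0.0009] F [ 0.4 -0.8  0. ] w 85.5 g 0.0
cover (-0.2262013554573059, 0.999207079410553, (4, 2), (20, 20)) expected (20,20)
```

View pics/t11c.png

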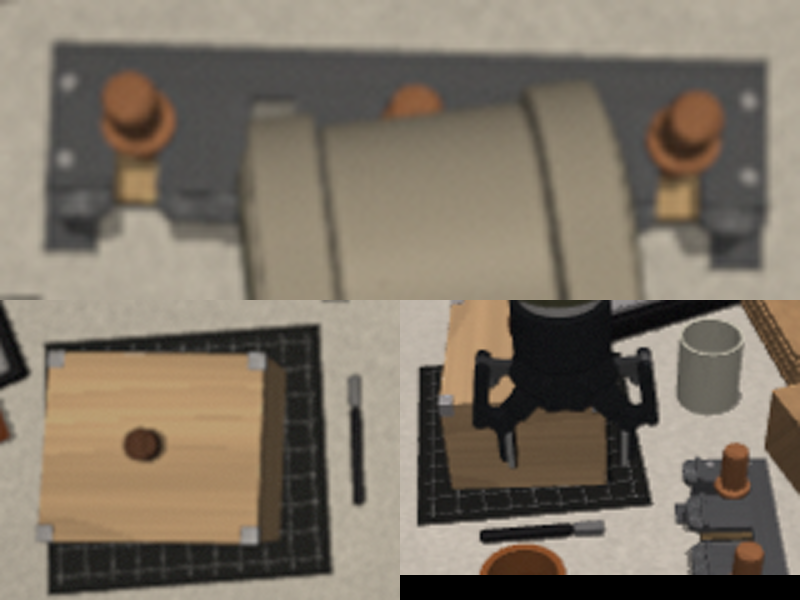

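The cover stands centred on the mat with its knob top at about (177.6,237.6) px, and the stamps hang in the rack. My 14 pictures are used up, so from here I check numerically. Now to the knob.

Call:
step_arm(plan=[[0.06,-0.005,0,0,0,0,1],[0.07,-0.011,0,0,0,0,1],[0.075,-0.013,0,0,0,0,1],[0.075,-0.013,0,0,0,0,1],[0.075,-0.013,0,0,0,0,1],[0.075,-0.013,0,0,0,0,1],[0.075,-0.013,0,0,0,0,1],[0.075,-0.013,0,0,0,0,1],[0.06,-0.013,0,0,0,0,1],[0.03,-0.007,0,0,0,0,1],[0,0,0,0,0,0,1],[0,0,0,0,0,0,1]])

```text
time_s: 31.97
tool_pos: [440.8, 324.9, 232.3]
orientation: [-2.274, -2.165, 0.001]
force: [0.4, -0.3, 0.2]
gripper_width: 85.2
grip_force: 0.0
```

```bash
python3 - <<'E'
from h import *
im=cv2.imread('pics/t11.png')
print(ray('top',[177.6,237.6],168))
# corners of the cover top at z=128 in the crop (scale 2.5)
k=lambda x,y:(120+x/2.5,180+(y-300)/2.5)
c=ray('top',[k(47,350),k(266,352),k(258,543),k(37,541)],128); print(c.mean(0))
e=c[1]-c[0]; print(np.degrees(np.arctan2(e[0],-e[1])),)
e=c[2]-c[3]; print(np.degrees(np.arctan2(e[0],-e[1])))
e=c[0]-c[3]; print(np.degrees(np.arctan2(e[1],e[0])))
e=c[1]-c[2]; print(np.degrees(np.arctan2(e[1],e[0])))
go(440.7,323.2,134)
im=robot.grab_frame('side'); o=cv2.imread('pics/s11.png')
t=o[120:165,238:262]; r=cv2.matchTemplate(im[100:190,220:290],t,cv2.TM_CCOEFF_NORMED); print(cv2.minMaxLoc(r),'(18,20)')
E
```

```text
[[442.12151746 319.15753059 168.        ]]
[443.32684205 323.33430616 128.        ]
-2.1598842444011073
-2.181534826274331
-1.2988673082904993
-2.3702778940725766
t 31.97 pos [440.8 324.9 232.3] shift [-0.0037  0.0003  0.1967] turn [-0.0023 -0.0015  0.0043] F [ 0.4 -0.3  0.2] w 85.2 g 0.0
(-0.5978567004203796, 0.8014467358589172, (9, 44), (18, 20)) (18,20)
```

Call:
step_arm(plan=[[-0.004,0,0.03,0,0,0,1],[0,0,0.04,0,0,0,1],[0,0,0.04,0,0,0,1],[0,0,0.04,0,0,0,1],[0,0,0.03,0,0,0,1],[0,0,0.014,0,0,0,1],[0,0,0,0,0,0,1],[0,0,0,0,0,0,0],[0,0,0,0,0,0,0],[0,0,0,0,0,0,0],[0,0,0,0,0,0,0],[0,0,0,0,0,0,0]], squeeze=80)

```text
time_s: 33.02
tool_pos: [441.7, 321.8, 136.9]
orientation: [2.277, 2.163, 0.004]
force: [1.7, 1.1, 2.9]
gripper_width: 30.0
grip_force: 78.7
```

Call:
step_arm(plan=[[0,0,-0.01,0,0,0,0],[0,0,-0.02,0,0,0,0],[0,0,-0.03,0,0,0,0],[0,0,-0.04,0,0,0,0],[0,0,-0.04,0,0,0,0],[0,0,-0.04,0,0,0,0],[0,0,-0.04,0,0,0,0],[0,0,-0.04,0,0,0,0],[0,0,-0.03,0,0,0,0],[0,0,-0.01,0,0,0,0],[0,0,0,0,0,0,0],[0,0,0,0,0,0,0]])

```text
time_s: 34.02
tool_pos: [440.4, 321.2, 285.2]
orientation: [-2.277, -2.164, 0.001]
force: [-0.1, 0.5, -4.6]
gripper_width: 30.1
grip_force: 79.8
```

```bash
python3 - <<'E'
from h import *
go(432.5,-356.4,285)
E
```

```text
t 34.02 pos [440.4 321.2 285.2] shift [-1.3543e+00  5.3600e-02  1.3000e-03] turn [-0.0008  0.0008  0.0015] F [-0.1  0.5 -4.6] w 30.1 g 79.8
```

Call:
step_arm(plan=[[-0.01,0.002,0,0,0,0,0],[-0.02,0.004,0,0,0,0,0],[-0.03,0.006,0,0,0,0,0],[-0.04,0.008,0,0,0,0,0],[-0.05,0.008,0,0,0,0,0],[-0.06,0.008,0,0,0,0,0],[-0.065,0.008,0,0,0,0,0],[-0.065,0.006,0,0,0,0,0],[-0.065,0.004,0,0,0,0,0],[-0.065,0,0,0,0,0,0],[-0.065,0,0,0,0,0,0],[-0.065,0,0,0,0,0,0]])

```text
time_s: 35.02
tool_pos: [451.2, 17.9, 285.2]
orientation: [-2.279, -2.162, 0.001]
force: [1.6, -0.4, -4.4]
gripper_width: 30.0
grip_force: 79.7
```

Call:
step_arm(plan=[[-0.065,0,0,0,0,0,0],[-0.065,0,0,0,0,0,0],[-0.065,0,0,0,0,0,0],[-0.065,0,0,0,0,0,0],[-0.065,0,0,0,0,0,0],[-0.065,0,0,0,0,0,0],[-0.065,0,0,0,0,0,0],[-0.06,0,0,0,0,0,0],[-0.05,0,0,0,0,0,0],[-0.04,0,0,0,0,0,0],[-0.03,0,0,0,0,0,0],[-0.02,0,0,0,0,0,0]])

```text
time_s: 36.02
tool_pos: [434.0, -308.8, 284.9]
orientation: [-2.28, -2.159, 0.001]
force: [-0.2, -0.2, -4.6]
gripper_width: 30.1
grip_force: 79.7
```

```bash
python3 - <<'E'
from h import *
go(432.5,-356.4,160)
E
```

```text
t 36.02 pos [ 434.  -308.8  284.9] shift [-0.0954  0.0025  0.2497] turn [-0.0018 -0.0009 -0.0022] F [-0.2 -0.2 -4.6] w 30.1 g 79.7
```

Call:
step_arm(plan=[[-0.03,0,0,0,0,0,0],[-0.03,0,0,0,0,0,0],[-0.02,0.001,0.01,0,0,0,0],[-0.01,0.001,0.02,0,0,0,0],[-0.005,0,0.03,0,0,0,0],[0,0,0.04,0,0,0,0],[0,0,0.04,0,0,0,0],[0,0,0.04,0,0,0,0],[0,0,0.03,0,0,0,0],[0,0,0.02,0,0,0,0],[0,0,0.01,0,0,0,0],[0,0,0,0,0,0,0]])

```text
time_s: 37.02
tool_pos: [433.6, -353.4, 164.5]
orientation: [-2.276, -2.163, -0.0]
force: [-0.2, 0.4, -5.2]
gripper_width: 30.3
grip_force: 79.6
```

```bash
python3 - <<'E'
from h import *
go(432.5,-356.4,142)
s=snap('side','s12.png')
# cover top corners (far-left, far-right in side view) predicted for centred, -2 deg cover now
p=robot.observe()['tool_pos']; z=p[2]-133.9+125; a=np.radians(-2)
ex=np.array([np.cos(a),np.sin(a)]);ey=np.array([-ex[1],ex[0]])
for sx,sy in((-1,1),(1,1)):
    P=np.r_[p[:2]+sx*83*ex+sy*97*ey,z]; q=proj('side',P)[0]; i=np.round(q).astype(int)
    print(q); print(cv2.cvtColor(s,cv2.COLOR_BGR2HSV)[i[1]-9:i[1]+9:2,i[0]-9:i[0]+10:2,1])
E
```

```text
t 37.02 pos [ 433.6 -353.4  164.5] shift [-0.0062 -0.0019  0.0449] turn [-0.002  -0.002   0.0019] F [-0.2  0.4 -5.2] w 30.3 g 79.6
[236.5163504  280.85014618]
[[ 28  29  29  28  27  28  53  48  47  52]
 [ 28  28  28  26  28  28  50  50  50  47]
 [ 28  29  27  10   8  10  32  49  50  46]
 [ 28  28  26  10   8   8  11  72  50  51]
 [ 28  28  26   8   8   8  20  96  71  51]
 [ 28  26  25  18  20  17  37 102  83  72]
 [ 27  27  34 104 102 106 102 102 101  80]
 [ 28  29  39 103 102 103 103 103 104 101]
 [ 29  28  48 102 102 103 102 106 103 103]]
[326.30064828 277.13628979]
[[ 11   8  11   9   9  27  29  28  29  27]
 [  8   8  11  11   8  28  29  28  29  28]
 [ 42  46  34   9   9   9  12  27  28  29]
 [102 103  95   8   9   8   8  29  28  28]
 [104 102  98   8   9   9   8  29  28  28]
 [103 102 100  14  15  17  16  26  27  29]
 [102 103 103 104 103 101 100  26  28  28]
 [103 103 102 104 103 103 100  29  29  28]
 [104 103 103 103 103 102 103  29  27  27]]
```

The corner brackets sit where predicted (within 2 px), so the cover is square over the board. I'll lower it.

Call:
step_arm(plan=[[-0.005,-0.002,0.01,0,0,0,0],[0,0,0.01,0,0,0,0],[0,0,0.01,0,0,0,0],[0,0,0.007,0,0,0,0],[0,0,0.004,0,0,0,0],[0,0,0,0,0,0,0],[0,0,0,0,0,0,0]])

```text
time_s: 37.65
tool_pos: [432.9, -356.5, 145.3]
orientation: [-2.278, -2.164, -0.0]
force: [0.9, -0.3, -3.9]
gripper_width: 30.0
grip_force: 79.6
```

```bash
python3 - <<'E'
from h import *
go(432.5,-356.4,142)
E
```

```text
t 37.65 pos [ 432.9 -356.5  145.3] shift [ 0.0001 -0.0008  0.0066] turn [-0.     -0.0002  0.0013] F [ 0.9 -0.3 -3.9] w 30.0 g 79.6
```

Call:
step_arm(plan=[[0,0,0.003,0,0,0,0],[0,0,0.003,0,0,0,0],[0,0,0.002,0,0,0,0],[0,0,0,0,0,0,0],[0,0,0,0,0,0,0]])

```text
time_s: 38.07
tool_pos: [433.4, -356.6, 141.9]
orientation: [2.277, 2.163, 0.001]
force: [1.2, 0.2, -0.9]
gripper_width: 30.2
grip_force: 80.0
```

Call:
step_arm(plan=[[0,0,0,0,0,0,0.5],[0,0,0,0,0,0,1],[0,0,0,0,0,0,1],[0,0,0,0,0,0,1],[0,0,0,0,0,0,1],[0,0,-0.03,0,0,0,1],[0,0,-0.06,0,0,0,1],[0,0,-0.08,0,0,0,1],[0,0,-0.05,0,0,0,1],[0,0,0,0,0,0,1]])

```text
time_s: 38.9
tool_pos: [435.1, -357.9, 258.1]
orientation: [2.271, 2.157, 0.002]
force: [0.9, -0.7, 0.7]
gripper_width: 85.4
grip_force: 0.0
```

Call:
step_arm(plan=[[-0.04,-0.04,0,0,0,0,1],[-0.05,-0.05,0,0,0,0,1],[-0.05,-0.05,0,0,0,0,1],[-0.05,-0.05,0,0,0,0,1],[-0.05,-0.05,0,0,0,0,1],[-0.05,-0.05,0,0,0,0,1],[-0.05,-0.05,0,0,0,0,1],[-0.05,-0.05,0,0,0,0,1],[0,0,0,0,0,0,1],[0,0,0,0,0,0,1]])

```text
time_s: 39.73
tool_pos: [225.2, -542.8, 250.8]
orientation: [-2.283, -2.157, 0.001]
force: [1.0, 0.1, 0.3]
gripper_width: 85.5
grip_force: 0.0
```

```bash
python3 - <<'E'
from h import *
go(0,0,0)
im=snap('top','t13.png'); s=snap('side','s13.png'); o=cv2.imread('pics/top0.png')
def m(n,cur,ref,r,b=25):
    y0,y1,x0,x1=r; t=ref[y0:y1,x0:x1]; w=cur[y0-b:y1+b,x0-b:x1+b]
    _,v,_,l=cv2.minMaxLoc(cv2.matchTemplate(w,t,cv2.TM_CCOEFF_NORMED)); print(n,'score',round(v,3),'shift px',l[0]-b,l[1]-b)
m('cover',im,o,(192,274,412,512)); m('cover knob',im,o,(222,242,458,478),10)
m('label',im,o,(125,160,440,478)); m('tape',im,o,(223,260,280,320)); m('kept',im,o,(140,165,258,278)); m('knife',im,o,(203,267,362,376)); m('marker',im,o,(208,264,257,269)); m('mug',im,o,(135,170,148,186))
# collars of the hung stamps: rust-coloured blobs on the rack
h=cv2.cvtColor(im,cv2.COLOR_BGR2HSV); k=cv2.inRange(h,(2,110,60),(14,255,255)); k[:125]=0;k[178:]=0;k[:,:245]=0;k[:,398:]=0
n,_,st,c=cv2.connectedComponentsWithStats(k)
for i in range(1,n):
    if st[i,4]>20: print(st[i],c[i], (lambda w: w)(ray('top',c[i],105)[0].round(1)))
E
```

```text
t 39.73 pos [ 225.2 -542.8  250.8] shift [ 1.0581 -0.5109  0.5023] turn [-0.0013 -0.0003 -0.0058] F [1.  0.1 0.3] w 85.5 g 0.0
cover score 0.989 shift px 0 1
cover knob score 0.989 shift px 0 1
label score 0.999 shift px 0 0
tape score 0.999 shift px 0 0
kept score 0.997 shift px 0 0
knife score 0.999 shift px 0 0
marker score 1.0 shift px 0 0
mug score 1.0 shift px 0 0
[261 145  14  17 181] [266.86740331 152.89502762] [653.2 116.6 105. ]
[316 147  14  17 179] [322.30726257 155.59776536] [642.3 -23.  105. ]
[342 148  15  17 179] [349.30726257 156.05586592] [639.2 -91.1 105. ]
[370 149  14  17 183] [376.80327869 156.64480874] [ 635.7 -160.4  105. ]
```

Numeric checks: the cover is within 1 px (about 2 mm) of its original place, the three stamps sit on their slot lines, and nothing else moved. Handing in.

```bash
python3 -c "
from h import *
print(robot.finish_job())"
```

```text
the job is handed in; nothing more can be done
None
```

I handed the job in at about 40 s. All three stamps hang in their own slots, and the cover is back on its board within a few mm. Nothing else on the bench moved in the final camera check, but the hand-in gave no verdict.

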